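Push the stuck brass weight out of a model-car wheel

TASK

The brass weight is stuck inside the orange-rimmed wheel. Take the red-handled drift out of its wooden block, push the weight out through the hole in the upturned back of that wheel so that it drops into the white tray underneath, and leave the drift standing upright in the wheel with its collar down on the orange rim. Leave the weight in the blue-rimmed wheel where it is.

Things in the scene. Friction and masses are not known exactly. Their poses are not given: they have to be found in the camera images.
- drift_grip (a point): Mid-height of the drift's red handle (26 mm dia, 70 mm long). z up its axis. Below: collar 52 mm dia, 8 mm thick, underside 43 mm below this point; shaft 18 mm dia, tip 83 mm below. Loose, 0.2 kg, upright in a fixed wooden block 55 mm high (80 mm square): collar on the block, shaft in a 27 mm hole; lift over 45 mm to clear. Block and two wheel stands change places at random.
- orange_hole (a point): Centre of the access hole (36 mm dia), level with the top of the orange rim's 4 mm back wall. z up. Wheel fixed flat, back up, 60 to 100 mm above the table on an open stand (150 x 116 mm); black tyre 110 mm dia, rim 62 mm. Below the wall a 48 mm bore opens to a white tray (106 x 84 mm, walls 20 mm), floor 90 mm below. A like stand has a blue-rimmed wheel.
- orange_weight_center (a point): Centre of the loose brass disc (40 mm dia, 14 mm thick, 0.13 kg) stuck in the orange wheel, seen through the hole, centred and level, its top 10 mm below the hole point. Four spring balls under its edge hold it; a push of about 8 to 15 N beats them, and it drops once 8 to 18 mm down. With the drift's collar on the rim, its tip is 40 mm below the hole point: enough.
- blue_weight_center (a point): Centre of an equal brass disc held in the same way in the blue-rimmed wheel. It must stay there.
Things that resemble listed ones, but are neither listed nor needed, are in the scene too. What is shaped like the part that bears orange_weight_center but grey or purple is not meant. Leave any green or turquoise look-alike of the part that bears drift_grip alone.

How it is judged:
On the way:
1. the drift's tip is in the orange wheel's hole while the weight is still stuck there (z of drift_grip in the frame of orange_hole below 0.083 m and horizontal distance between drift_grip and orange_hole below 0.016 m and z of orange_weight_center in the frame of orange_hole above -0.023 m), for 0.02 s.
At the end, for the whole second after the job is handed in: The orange wheel's weight rests in the tray below it (over 60 mm below the hole, within 60 mm of its axis); the drift stands at rest in that hole, upright within 10 degrees, collar within 7 mm of the rim, axis within 18 mm of the hole's; the blue wheel's weight is within 10 mm of its start (z of orange_weight_center in the frame of orange_hole below -0.06 m and horizontal distance between orange_weight_center and orange_hole below 0.06 m and z of drift_grip in the frame of orange_hole between 0.036 and 0.05 m and horizontal distance between drift_grip and orange_hole below 0.018 m and angle between drift_grip's own z axis and vertical below 0.18 rad and distance of blue_weight_center from where it was at the start of the episode below 0.01 m and linear speed of each of drift, orange_weight below 0.02 m/s); the robot touches nothing.
It fails at once if the weight in the blue-rimmed wheel is pushed from its place (by more than 10 mm) (distance of blue_weight_center from where it was at the start of the episode above 0.01 m).
It also fails if it takes over 42 s, if anything falls off the work surface, if the arm or the gripper's body presses on something with over 40 N, if the wrist force passes 120 N, or if a joint passes its speed limit or range.

ROBOT

A 7-joint arm with a two-finger parallel gripper is mounted at the origin on the work surface. World frame = base frame: x ahead of the robot, y to its left, z up, the work surface at z = 0. Lengths are in m, angles in rad, forces in N, time in s.
With the tool pointing down it reaches from about 0.4 to 0.85 m from the base axis. Payload 6.9 kg.
Tool frame: the origin (TCP) lies midway between the tips of the shut fingers; the grasp point (between the pads) lies behind it (ctrl.pinch_z is the z of the grasp point in the tool frame, in m); z points along the fingers, y is the direction in which the jaws open and shut (so a half turn about z gives the same grasp; the last joint's range is limited). The gripper opens to 85 mm and grips with 20 to 120 N. Pads are 22 mm wide; open, the fingers measure 114 mm over their backs; the gripper's body (76 mm by 85 mm) begins 54 mm behind the grasp point. The pads swing forward as they close: fully open they stand 13 mm farther back than shut.
Start: joints at [-1.024, 0.507, -0.238, 1.5, 0.126, 1.149, -0.155], TCP at [0.267, 0.565, 0.231] pointing down, gripper open.
Joint ranges: [-3.08, 3.08], [-0.24, 2.05], [-1.43, 1.35], [0, 2.5], [-1.52, 4.66], [0.17, 1.96], [-2.89, 2.89]. Speed limits (rad/s): [2.39, 2.39, 3.14, 3.14, 3.14, 3.14, 3.14].

INTERFACE

Orientations are given as a unit quaternion [w, x, y, z].
In Python, from station import ctrl, get_state, vision, ticket, models gives the robot as it stands. Calls block until the motion is done:
- ctrl.movep(position, orientation): joint-space move of the TCP to a pose.
- ctrl.movel(position, frame=None, max_speed=0.15): straight line of the TCP; frame=None keeps the orientation; max_speed is the mean speed in m/s.
- ctrl.set_joints(angles): joint-space move.
- ctrl.ungrasp() and ctrl.close_gripper(force=None): open the fingers fully, or close them until they stop; force is the grip in N (None keeps the last).
- ctrl.pause(seconds).
- ctrl.ik(position, orientation): joint angles nearest the present ones, or None.
- get_state(): the state.
- vision.grab_frame(name): name is "side" or "top"; returns (picture, depth): 480x640x3 uint8, blue, green, red; 480x640 float32, m along the optical axis (not along the pixel's ray), 0 where there is no reading.
- vision.camera_info(name): a dict with "mtx" (3x3 intrinsics, pixels), "R" (3x3) and "t" (3): a world point X has camera coordinates R X + t. Camera axes: x right, y down, z forward; pixel columns grow to the right and rows downward; lengths in m; the calibration is good to about 2 mm. A picture is of the moment at which its call begins. camera_info takes no time and is no camera call.
A pose or a line that the arm cannot do raises ctrl.Unreachable and nothing moves.
- ticket.close_job(): hands the job in, once; it reports no verdict.
Trained networks look in the newest picture that a camera, given by its name, has taken for a name from the list of things; names that differ only in an ending like _2 or _b are one class to them, and where a whole thing is asked for, a point or a joint stands for the part that bears it (a point fixed in the world has none). Each returns a list of dicts, best first, with "p" (0 to 1); they miss things now and then, are a little off and sometimes report something else, mostly with a low value. They report only what shows in the picture. A call takes as long as a camera call. They do not tell look-alikes from the thing itself.
- models.recognise(camera, target): "point" ([column, row] in pixels, amid what is visible of it).
- models.masks_of(camera, target): "mask" (480x640 bool, what is visible of it) and "point" ([column, row] in pixels, amid what is visible of it).
The state is a dict: "time": time; "qpos": joint angles; "qd": joint speeds; "tau": joint torques, N m; "tcp_pos": TCP position; "eef_rot": TCP orientation; "contact_force": force on the tool from outside, world axes, zero at the start; "wrist_torque": the same for the moment, N m; "width": finger opening in m.
Only numpy, scipy, OpenCV 4.12 (cv2) and the standard library are available. Lean on these libraries where they do the work, as an engineer would, in place of code of your own. Each camera call takes 0.05 s, during which the arm holds its last target.

## Working session

There is one attempt and no reset: what is moved stays moved. The work goes in short steps, each a Python script; the robot and the scene stay as the last script left them, time stands still between calls to the robot, and variables do not carry over. Pictures are saved under pics/ and viewed, and the job is handed in when it is done.

```bash
mkdir -p pics; ls
python3 - <<'E'
from station import ctrl,get_state,vision,models
import cv2,pickle
d={}
for n in("top","side"):
    p,z=vision.grab_frame(n);cv2.imwrite(f"pics/{n}0.png",p);d[n]=(p,z,vision.camera_info(n))
    for t in("drift_grip","orange_weight_center","blue_weight_center"):
        print(n,t,[(round(r["p"],2),[round(float(v)) for v in r["point"]]) for r in models.recognise(n,t)])
pickle.dump(d,open("d0.pkl","wb"))
s=get_state();print(s,ctrl.pinch_z)
for n in d:print(d[n][2])
E
```

```text
pics
top drift_grip [(0.83, [453, 240]), (0.82, [421, 177]), (0.57, [462, 317])]
top orange_weight_center [(0.89, [305, 342]), (0.6, [272, 172]), (0.58, [298, 244])]
top blue_weight_center [(0.82, [165, 226]), (0.6, [299, 245])]
side drift_grip [(0.88, [288, 372]), (0.81, [358, 345]), (0.61, [415, 317])]
side orange_weight_center [(0.73, [392, 226]), (0.57, [324, 227]), (0.57, [250, 273])]
side blue_weight_center [(0.48, [316, 153])]
{'time': 0.4, 'qpos': array([-1.02350161,  0.50765818, -0.237586  ,  1.50032942,  0.12569829,
        1.14887416, -0.15481301]), 'qd': array([-5.01678943e-04, -1.32772351e-03,  9.87854601e-05, -1.36111703e-03,
        8.72299521e-04,  8.70390523e-04,  8.16547947e-05]), 'tau': array([ 2.56106214e-03, -6.19711876e+01, -2.18086369e+00, -2.49640238e+01,
        1.38950424e-02,  4.71923238e-03, -4.51738504e-05]), 'tcp_pos': array([0.26722588, 0.56491338, 0.23113143]), 'eef_rot': array([-3.75789560e-05,  2.19122273e-01,  9.75697396e-01, -1.40178046e-04]), 'contact_force': array([-0.47228124, -0.38241297, -0.41560028]), 'wrist_torque': array([-0.05032974,  0.02595462,  0.0445895 ]), 'width': 0.08496928684232626} -0.0187
{'mtx': array([[591.52310162,   0.        , 313.79758269],
       [  0.        , 591.52310162, 243.44132606],
       [  0.        ,   0.        ,   1.        ]]), 'R': array([[ 0.01665569, -0.99985998,  0.00161474],
       [-0.97877368, -0.01663432, -0.2042679 ],
       [ 0.20426616,  0.00182175, -0.97891369]]), 't': array([-0.00445485,  0.52267787,  0.88861535])}
{'mtx': array([[592.71332193,   0.        , 320.72793492],
       [  0.        , 592.71332193, 237.52583902],
       [  0.        ,   0.        ,   1.        ]]), 'R': array([[ 0.98500162, -0.17141267, -0.01973571],
       [-0.13807401, -0.71445046, -0.68592718],
       [ 0.10347642,  0.67836438, -0.7274025 ]]), 't': array([-0.49317731,  0.13419024,  1.07357912])}
```

View pics/top0.png

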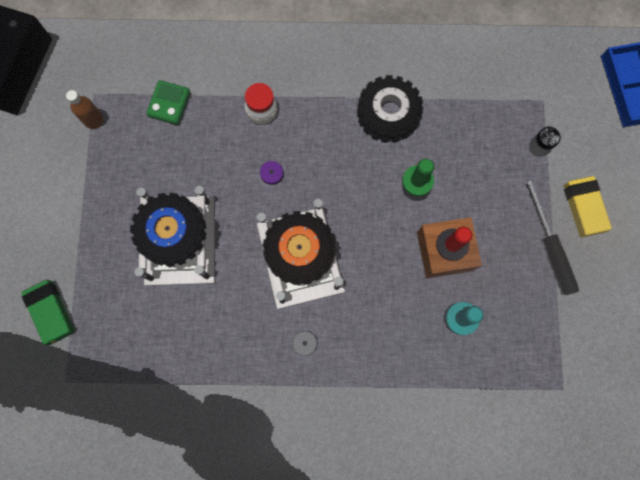

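View pics/side0.png

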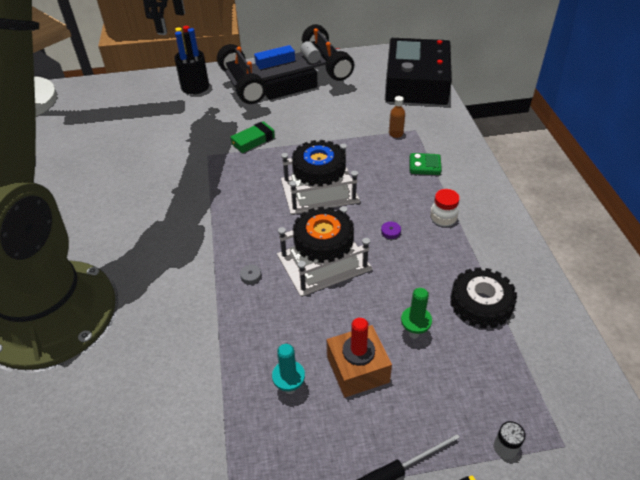

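The top view shows the red drift in its block at about (455,245), the orange wheel at (299,246) and the blue wheel at (167,228). The green and teal drifts and the grey and purple discs are decoys. Next I measure the positions.

```bash
cat > h.py <<'E'
import numpy as np,cv2
def cloud(z,c):
    v,u=np.mgrid[:480,:640];K=c["mtx"]
    P=np.stack([(u-K[0,2])/K[0,0]*z,(v-K[1,2])/K[1,1]*z,z],-1)
    return (P-c["t"])@c["R"]
def proj(X,c):
    p=c["mtx"]@(c["R"]@np.array(X)+c["t"]);return p[:2]/p[2]
def mask(p,lo,hi,box):
    h=cv2.cvtColor(p,cv2.COLOR_BGR2HSV);m=cv2.inRange(h,lo,hi)>0
    if lo[0]==0:
        m|=cv2.inRange(h,(172,lo[1],lo[2]),(180,255,255))>0
    b=np.zeros_like(m);x0,y0,x1,y1=box;b[y0:y1,x0:x1]=1
    return m&b
def onplane(uv,zp,c):
    d=np.linalg.inv(c["mtx"])@np.array([uv[0],uv[1],1.]);d=c["R"].T@d;o=-c["R"].T@c["t"]
    return o+d*(zp-o[2])/d[2]
E
python3 - <<'E'
import pickle,numpy as np,cv2
from h import *
d=pickle.load(open("d0.pkl","rb"))
B={"top":{"red":(425,215,485,265),"or":(270,215,330,280)},"side":{"red":(340,310,380,365),"or":(295,205,355,250)}}
for n in d:
    p,z,c=d[n];W=cloud(z,c)
    m=mask(p,(0,150,90),(5,255,255),B[n]["red"])&(z>0);X=W[m]
    print(n,"red",m.sum(),X.min(0),X.max(0)); t=X[:,2]>np.percentile(X[:,2],98)-.006
    print("  top mean",X[t].mean(0),t.sum(), "mid",X[~t].mean(0))
    m=mask(p,(6,170,130),(14,255,255),B[n]["or"]);X=W[m&(z>0)]
    print(n,"orange",m.sum(),np.median(X,0),np.percentile(X[:,2],[5,50,95]))
    cs,_=cv2.findContours(m.astype(np.uint8),cv2.RETR_EXTERNAL,cv2.CHAIN_APPROX_NONE)
    k=max(cs,key=cv2.contourArea);e=cv2.fitEllipse(k);zr=np.median(X[:,2])
    print("  ell",e,onplane(e[0],zr,c), e[1][1]/c["mtx"][0,0]*np.median(z[m]))
    cs,_=cv2.findContours((~m).astype(np.uint8),cv2.RETR_LIST,cv2.CHAIN_APPROX_NONE)
    for k in cs:
        if 60<cv2.contourArea(k)<1500: e=cv2.fitEllipse(k);print("  hole",e,onplane(e[0],zr,c),e[1][1]/c["mtx"][0,0]*np.median(z[m]))
    u,v=map(int,e[0]);print("disc pt",np.median(W[v-3:v+4,u-3:u+4].reshape(-1,3),0))
E
```

```text
top red 239 [ 0.51056254 -0.24629566  0.05298982] [ 0.54510648 -0.20168687  0.13742102]
  top mean [ 0.52319831 -0.21355504  0.13293674] 213 mid [ 0.52111633 -0.21476202  0.12239095]
top orange 703 [0.50961739 0.02749372 0.10045932] [0.09778824 0.10045932 0.10268214]
  ell ((298.59405517578125, 245.38916015625), (37.16242218017578, 37.42238235473633), 86.0555648803711) [0.50957622 0.02718703 0.10045932] 0.056577684964358964
  hole ((298.79150390625, 245.40841674804688), (22.253087997436523, 22.923416137695312), 83.6369400024414) [0.50955157 0.02688788 0.10045932] 0.03465716864980083
  hole ((298.5954895019531, 245.3733367919922), (39.05872344970703, 39.31684494018555), 91.26665496826172) [0.50960067 0.02718539 0.10045932] 0.05944186144356553
disc pt [0.51209417 0.0283867  0.09028292]
side red 539 [ 0.51109288 -0.23249791  0.06244647] [ 0.53706736 -0.20680923  0.13669201]
  top mean [ 0.52356327 -0.22031866  0.13167319] 177 mid [ 0.52146592 -0.2281235   0.09735339]
side orange 429 [0.51051975 0.02453251 0.09897723] [0.09615236 0.09897723 0.10131476]
  ell ((322.53826904296875, 226.34805297851562), (23.555931091308594, 32.59661865234375), 86.56768798828125) [0.50989995 0.02248774 0.09897723] 0.058863044009314656
  hole ((322.8840637207031, 226.6317596435547), (12.971771240234375, 18.299144744873047), 90.84101867675781) [0.51038819 0.02166371 0.09897723] 0.0330446349033455
  hole ((322.5647277832031, 226.33201599121094), (25.503746032714844, 34.41102981567383), 86.61861419677734) [0.50995386 0.02251853 0.09897723] 0.062139511587046406
disc pt [0.51070151 0.03378476 0.08862672]
```

Run:
```python
import pickle
from h import *
from station import ctrl,get_state
d=pickle.load(open("d0.pkl","rb"))
for n in d:
    W=cloud(d[n][1],d[n][2])
    for nm,a in(("wheel",(.51,.0245)),("drift",(.523,-.217))):
        r=np.hypot(W[...,0]-a[0],W[...,1]-a[1]);k=(d[n][1]>0)
        print(n,nm,[(R,round(float(np.percentile(W[...,2][k&(r>R-.01)&(r<R)],99)),3)) for R in(.02,.03,.04,.05,.06,.07,.08,.1)])
q=[0,0,1,0]
ctrl.movep([.523,-.217,.20],q);s=get_state();print(s["time"],s["tcp_pos"],s["eef_rot"],s["qpos"])
ctrl.movel([.523,-.217,.087],max_speed=.1)
s=get_state();print(s["time"],s["tcp_pos"],s["contact_force"])
ctrl.close_gripper(60)
s=get_state();print(s["time"],s["tcp_pos"],s["width"],s["contact_force"],s["wrist_torque"])
```

```text
top wheel [(0.02, 0.103), (0.03, 0.104), (0.04, 0.103), (0.05, 0.102), (0.06, 0.099), (0.07, 0.063), (0.08, 0.078), (0.1, 0.006)]
top drift [(0.02, 0.134), (0.03, 0.067), (0.04, 0.059), (0.05, 0.059), (0.06, 0.057), (0.07, 0.005), (0.08, 0.005), (0.1, 0.05)]
side wheel [(0.02, 0.102), (0.03, 0.102), (0.04, 0.101), (0.05, 0.1), (0.06, 0.097), (0.07, 0.062), (0.08, 0.076), (0.1, 0.006)]
side drift [(0.02, 0.133), (0.03, 0.065), (0.04, 0.058), (0.05, 0.057), (0.06, 0.056), (0.07, 0.004), (0.08, 0.003), (0.1, 0.049)]
3.2917 [ 0.52345193 -0.21605134  0.19997845] [ 8.76948047e-05 -7.12037760e-04  9.99999720e-01  2.14905479e-04] [ 0.23330266  0.44433809  0.17312377  1.70968795 -0.08894049  0.99519579
  2.01062735]
4.575 [ 0.52339401 -0.21718907  0.08759182] [ 0.41499822  0.56019579 -0.11314413]
5.1583 [ 0.52309176 -0.21703974  0.0872016 ] 0.024654775974777287 [-0.45603974  0.57400397  2.5732421 ] [-0.06406186  0.08551039 -0.05752777]
```

Gripped at a width of 24.7 mm, close to the 26 mm handle. Next I lift, move over the orange wheel and look.

Run:
```python
from station import ctrl,get_state,vision
from h import *
import pickle
ctrl.movel([.523,-.217,.215],max_speed=.15)
ctrl.movel([.51,.0245,.215],max_speed=.15)
ctrl.movel([.51,.0245,.185],max_speed=.1)
s=get_state();print(s["time"],s["tcp_pos"],s["width"],s["contact_force"],s["wrist_torque"])
d={}
for n in("top","side"):
    p,z=vision.grab_frame(n);d[n]=(p,z,vision.camera_info(n))
    c=d[n][2];u,v=map(int,proj([.51,.0245,.11],c));b=p[max(0,v-100):v+100,u-130:u+130]
    cv2.imwrite(f"pics/{n}1.png",cv2.resize(b,None,fx=3,fy=3,interpolation=cv2.INTER_CUBIC)[:600,:780]);print(n,u-130,max(0,v-100))
pickle.dump(d,open("d1.pkl","wb"))
```

```text
8.3667 [0.50995662 0.02415431 0.18495783] 0.02463300984712269 [-0.45661824 -0.66434467 -1.14744444] [-0.02487703  0.01793403 -0.06263243]
top 170 143
side 192 121
```

View pics/side1.png

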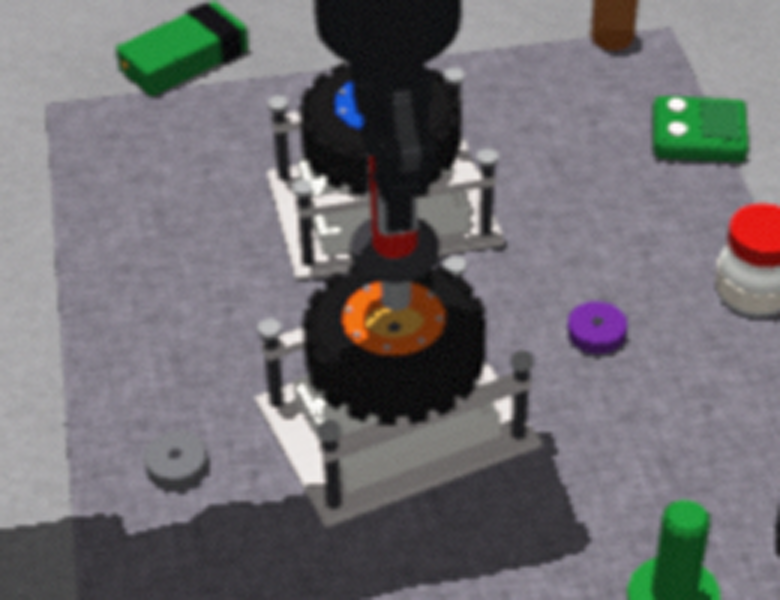

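View pics/top1.png

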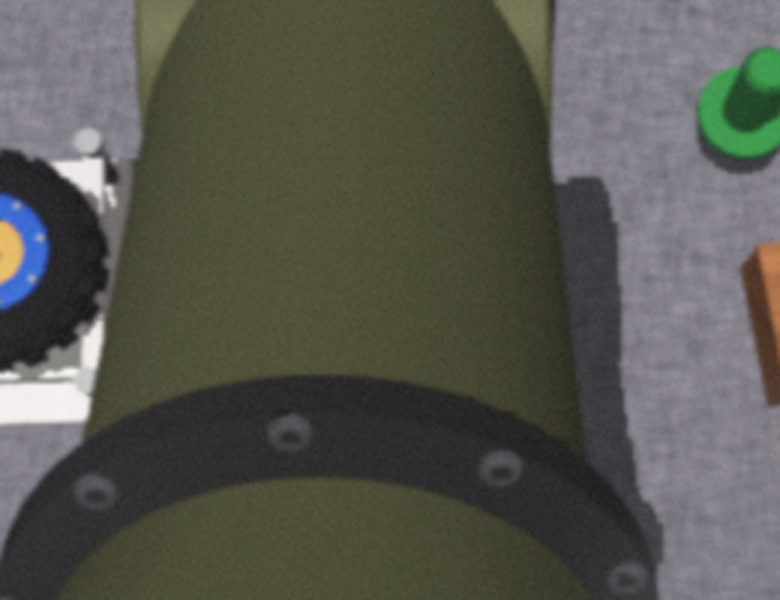

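The side view shows the drift tip just above the orange hole at about (324,223) full-frame, upright. The arm hides the top view. I'll compare this with the prediction.

Run:
```python
import pickle
from h import *
d=pickle.load(open("d1.pkl","rb"));p,z,c=d["side"]
x,y=.51,.0243
for nm,X in(("tip",[x,y,.1127]),("tip near",[x,y-.009,.1127]),("tipL",[x-.009,y,.1127]),("tipR",[x+.009,y,.1127]),("shaft mid",[x,y,.13]),("colL",[x-.026,y,.1527]),("colR",[x+.026,y,.1527]),("hole",[x,y,.1]),("hole near",[x,y-.018,.1])):print(nm,proj(X,c))
b=p[195:260,285:365].copy()
cv2.imwrite("pics/z1.png",cv2.resize(b,None,fx=9,fy=9,interpolation=cv2.INTER_CUBIC))
W=cloud(z,c);k=(abs(W[...,0]-x)<.03)&(abs(W[...,1]-y)<.03)&(W[...,2]>.114)&(W[...,2]<.14);print("shaft",k.sum(),W[k].min(0),W[k].max(0),np.median(W[k],0))
for zz in (.16,):
  k=(abs(W[...,0]-x)<.04)&(abs(W[...,1]-y)<.04)&(abs(W[...,2]-.1527)<.008);print("collar",k.sum(),np.percentile(W[k],[2,50,98],0))
m=mask(p,(6,170,130),(14,255,255),(295,205,355,250));print("rim",np.median(W[m],0), W[m].min(0),W[m].max(0))
```

```text
tip [322.28337273 220.26577115]
tip near [323.15929695 223.77920217]
tipL [317.32740436 220.94550739]
tipR [327.23064742 219.5872273 ]
shaft mid [322.10899551 213.34901262]
colL [307.12614158 205.99740713]
colR [336.54461971 202.04754479]
hole [322.40877328 225.23984554]
hole near [324.15688136 232.30331167]
shaft 82 [0.50305912 0.01121824 0.11411407] [0.52011071 0.02236965 0.13771873] [0.50995697 0.01512768 0.12524278]
collar 233 [[ 0.48626428 -0.00303298  0.15205748]
 [ 0.5055516   0.0088676   0.15905436]
 [ 0.53545277  0.03979851  0.16060983]]
rim [0.49051572 0.03229014 0.09915575] [ 0.39321851 -0.7169424   0.08035187] [0.50719124 0.05567731 0.86323567]
```

View pics/z1.png

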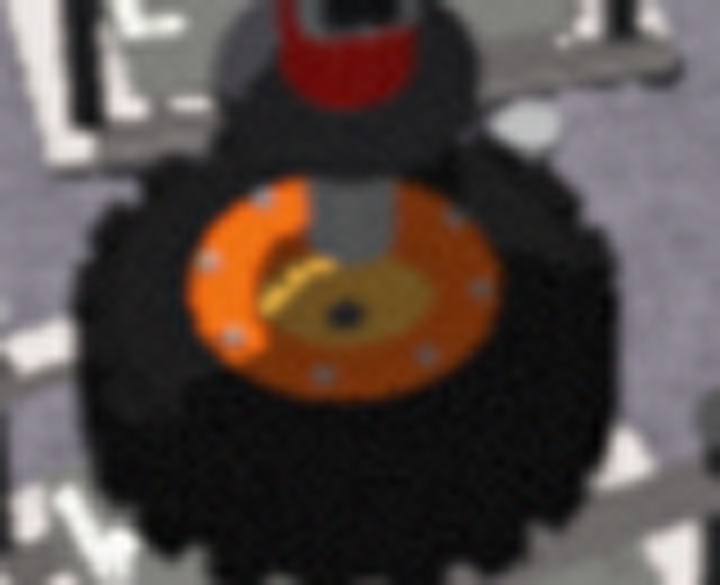

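Run:
```python
from station import ctrl,get_state
x,y=.51,.0225
ctrl.movel([x,y,.178],max_speed=.05)
f0=get_state()["contact_force"]
ctrl.movel([x,y,.166],max_speed=.03); ctrl.pause(.1)
s=get_state();print(s["time"],s["tcp_pos"],s["contact_force"]-f0)
z=.166
while z>.128:
    z-=.003 if z>.140 else .001
    ctrl.movel([x,y,z],max_speed=.03)
    s=get_state();f=s["contact_force"]-f0;print(round(s["time"],2),round(z,4),s["tcp_pos"].round(4),f.round(1),s["wrist_torque"].round(2),round(s["width"],4))
    if (f[2]>12 and z<.140) or f[2]>30 or abs(f[:2]).max()>15 or s["time"]>24: break
```

```text
9.4083 [0.5101149  0.02249173 0.16609146] [-0.07015502  0.55019589 -0.07939235]
9.66 0.163 [0.5099 0.0225 0.1628] [ 0.6  0.6 -0.4] [-0.05 -0.05  0.04] 0.0248
9.91 0.16 [0.5101 0.0224 0.1599] [-1.3 -0.2  0.8] [-0.07 -0.1   0.01] 0.0248
10.16 0.157 [0.5096 0.0226 0.1566] [ 0.4  1.2 -0.6] [ 0.02 -0.01  0.04] 0.0248
10.41 0.154 [0.5097 0.0225 0.1537] [ 0.6  1.3 -0.3] [-0.06  0.   -0.02] 0.025
10.66 0.151 [0.5098 0.0225 0.1508] [-0.4  0.6  0. ] [-0.02  0.07  0.04] 0.0248
10.91 0.148 [0.5098 0.0225 0.1477] [-0.8  0.2 -0.7] [-0.02 -0.04  0.02] 0.0245
11.16 0.145 [0.5098 0.0225 0.1448] [-0.8  0.8 -1.1] [-0.01  0.02  0.03] 0.0243
11.41 0.142 [0.5099 0.0225 0.1418] [-0.7 -0.6  0.1] [ 0.05 -0.02 -0.03] 0.0244
11.66 0.139 [0.5099 0.0225 0.1388] [ 0.4  0.3 -1.3] [ 0.04  0.04 -0.01] 0.0248
11.91 0.138 [0.51   0.0225 0.138 ] [0.8 0.3 0.1] [0.01 0.03 0.01] 0.0246
12.16 0.137 [0.5099 0.0225 0.1369] [-0.4  0.3 -0.1] [ 0.01 -0.05  0.03] 0.0247
12.41 0.136 [0.51   0.0225 0.136 ] [-0.1  1.4  0. ] [0.02 0.02 0.01] 0.0244
12.66 0.135 [0.51   0.0225 0.1349] [ 0.1  0.5 -0.6] [-0.02 -0.01  0.02] 0.0246
12.91 0.134 [0.51   0.0225 0.1339] [ 0.   0.9 -0.5] [ 0.    0.02 -0.05] 0.0246
13.16 0.133 [0.51   0.0225 0.1329] [-0.   0.  -0.2] [-0.04  0.   -0.  ] 0.0248
13.41 0.132 [0.5102 0.0225 0.1322] [-0.1  0.5  3.1] [ 0.01  0.08 -0.03] 0.0248
13.66 0.131 [0.5102 0.0226 0.1321] [-3.5  1.9 13.4] [-0.12  0.71 -0.  ] 0.0246
```

The collar made contact at the height I expected, but the pushing force on the weight never showed. I look before releasing.

Run:
```python
from station import ctrl,get_state,vision,models
from h import *
p,z=vision.grab_frame("side")
cv2.imwrite("pics/s2.png",cv2.resize(p[150:300,240:420],None,fx=4,fy=4,interpolation=cv2.INTER_CUBIC))
print([(round(r["p"],2),[round(float(v)) for v in r["point"]]) for r in models.recognise("side","orange_weight_center")])
```

```text
[(0.55, [393, 227])]
```

View pics/s2.png

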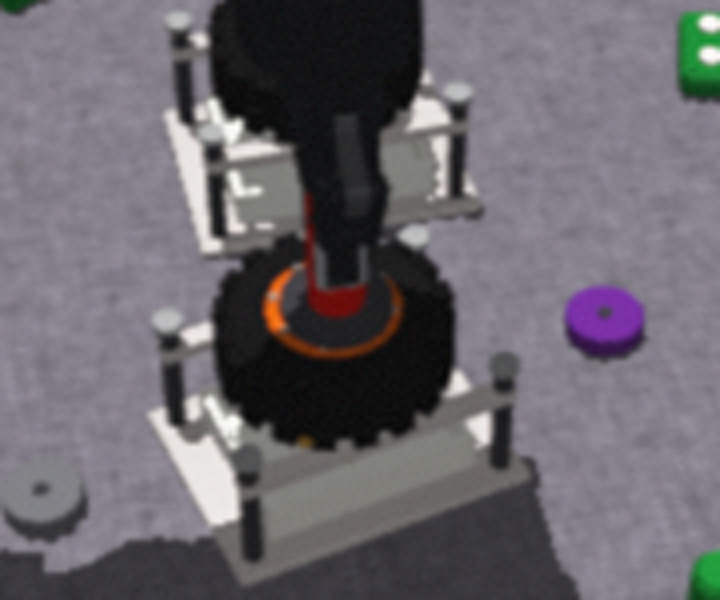

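The collar sits on the rim, with the orange ring visible around it at about (323,227). A spot of brass now shows below the tyre at about (316,260), where there was none before. I'll check that spot, release and retract.

Run:
```python
from station import ctrl,get_state,vision,models
from h import *
import pickle
d=pickle.load(open("d1.pkl","rb"));print("brass at",onplane([315.7,260],.02,d["side"][2]),onplane([315.7,260],.03,d["side"][2]))
ctrl.movel([.5101,.0225,.1325],max_speed=.03)
s=get_state();print(s["contact_force"])
ctrl.ungrasp();ctrl.pause(.2)
s=get_state();print(s["time"],s["width"],s["contact_force"])
ctrl.movel([.5101,.0225,.28],max_speed=.12)
ctrl.movep([.42,-.30,.30],[0,0,1,0])
print(get_state()["time"])
d2={}
for n in("side","top"):
    p,z=vision.grab_frame(n);c=vision.camera_info(n);d2[n]=(p,z,c)
    u,v=map(int,proj([.51,.0225,.09],c))
    cv2.imwrite(f"pics/{n}3.png",cv2.resize(p[v-75:v+75,u-95:u+95],None,fx=4,fy=4,interpolation=cv2.INTER_CUBIC))
    W=cloud(z,c)
    m=mask(p,(0,150,70),(5,255,255),(u-60,v-75,u+60,v+75))&(z>0);X=W[m]
    h=X[:,2]>X[:,2].max()-.012
    print(n,"red",m.sum(),X.min(0),X.max(0),"cap",X[h].mean(0),"lower",X[~h].mean(0))
    print([(round(r["p"],2),[round(float(v)) for v in r["point"]]) for r in models.recognise(n,"orange_weight_center")])
pickle.dump(d2,open("d2.pkl","wb"))
```

```text
brass at [0.49384267 0.0137691  0.02      ] [0.49264936 0.00510354 0.03      ]
[-0.2574728   0.08050875 -1.31097406]
14.825 0.08509938708440998 [ 0.07168177 -0.07790969  0.47825277]
17.475
side red 266 [ 0.45696574 -0.31990328  0.10623164] [0.52366465 0.0287598  0.49126221] cap [ 0.45852547 -0.31636978  0.4894714 ] lower [0.51549079 0.0104319  0.1463125 ]
[(0.89, [248, 274]), (0.84, [392, 229])]
top red 378 [0.49747266 0.0110846  0.0964273 ] [0.54230298 0.03598833 0.18167669] cap [0.50939656 0.02362793 0.17745525] lower [0.50210959 0.02211292 0.14285468]
[(0.8, [304, 343]), (0.77, [273, 172])]
```

View pics/side3.png

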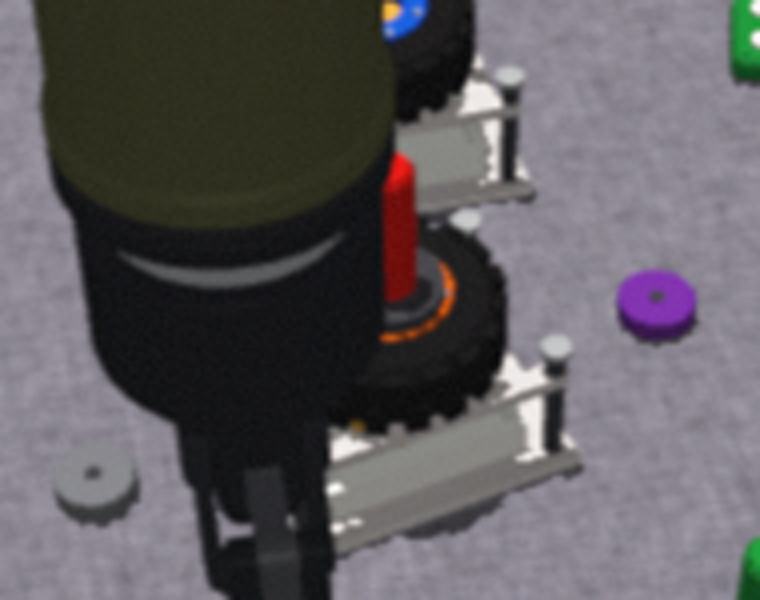

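View pics/top3.png

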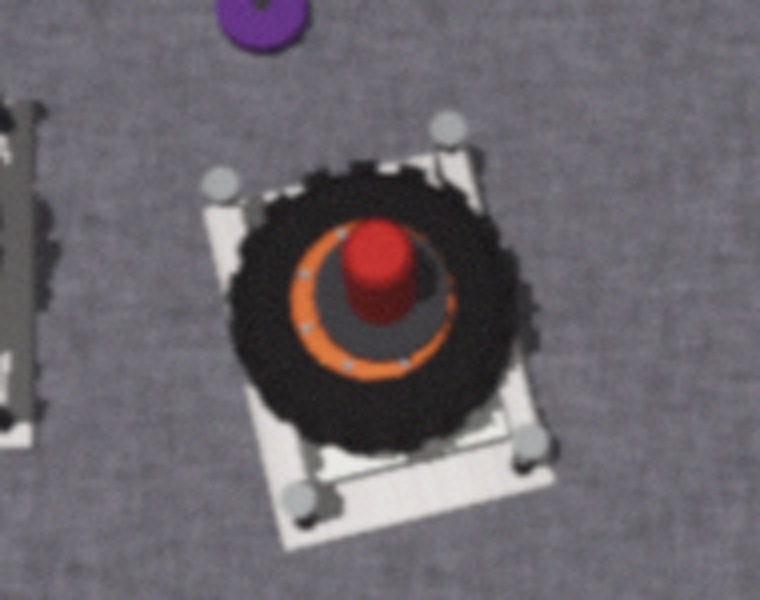

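The drift stands upright with its cap at z=0.178, as expected when seated, and is about 4 mm off centre. I'll clear the view to confirm the weight.

Run:
```python
from station import ctrl,get_state,vision
from h import *
import pickle
ctrl.movep([.28,-.42,.30],[0,0,1,0])
print(get_state()["time"])
d0=pickle.load(open("d0.pkl","rb"))
p,z=vision.grab_frame("side");c=vision.camera_info("side")
a=d0["side"][0]
cr=lambda q:cv2.resize(q[130:300,275:375],None,fx=3.5,fy=3.5,interpolation=cv2.INTER_CUBIC)
cv2.imwrite("pics/cmp.png",np.hstack([cr(a),cr(p)]))
h=mask(p,(15,100,40),(28,255,255),(290,240,350,280));h0=mask(a,(15,100,40),(28,255,255),(290,240,350,280))
print("brass px",h0.sum(),h.sum());W=cloud(z,c)
if h.sum():print(W[h&(z>0)].mean(0))
m=mask(p,(0,150,70),(5,255,255),(290,160,360,240))&(z>0);print("red",W[m].min(0),W[m].max(0))
```

```text
18.4417
brass px 0 11
[0.49287736 0.00273372 0.03284823]
red [0.4980372  0.00562341 0.10595727] [0.52323339 0.03078985 0.18067412]
```

View pics/cmp.png

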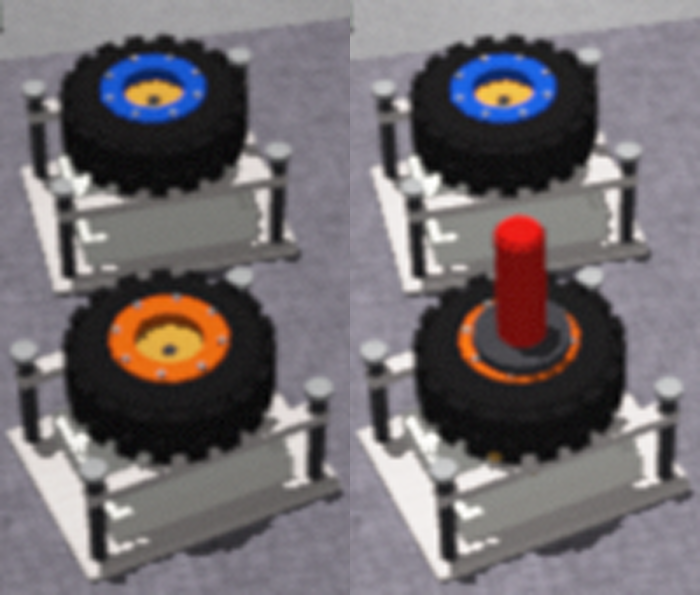

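Run:
```python
from station import ticket
print(ticket.close_job())
```

```text
the job is handed in; nothing more can be done
None
```

I took the red-handled drift out of its block, pushed it down through the orange wheel's hole until the collar met the rim, then let go and moved the arm clear. The job was handed in at about 18.5 s of the 42 s allowed; no verdict was reported.

**Last checks:**
- **Drift:** it stands upright. The handle top is at z ≈ 0.178 m against a rim at 0.100 m, which is what a seated collar should give. Its axis is about 4 mm off the hole's centre.
- **Orange weight:** brass now shows under the orange wheel, where there was none before. I measured it at about (0.493, 0.003, 0.033), roughly 67 mm below the hole and 28 mm from its axis.
- **Blue weight:** it looks the same in the before and after pictures.

**What did not fully agree:**
- **Push force:** the 8 to 15 N needed to free the weight never showed in the wrist-force readings. I read the force only after each 1–3 mm step. The only clear rise was the collar landing on the rim, about 13 N.
- **Weight only partly seen:** just a sliver of about 11 pixels is visible, and at 33 mm it sits a little higher than a disc lying flat in the tray would (about 24 mm). It may be tilted, or the depth reading at the edge may be off.
- **Hole position:** the two cameras differed by about 5 mm in y. I used a value between them, corrected from the side view.

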